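Pinch out the 12 mm blank and press it home in the engraving holder

ROBOT

A 6-joint arm with a two-finger parallel gripper is mounted at the origin on the work surface. World frame = base frame: x ahead of the robot, y to its left, z up, the work surface at z = 0. Lengths are in m, angles in rad, forces in N, time in s.
With the tool pointing down it reaches from about 0.35 to 0.775 m from the base axis. Payload 7.3 kg.
Tool frame: the origin (TCP) lies midway between the tips of the shut fingers; the grasp point (between the pads) lies 19 mm behind it; z points along the fingers, y is the direction in which the jaws open and shut (so a half turn about z gives the same grasp; the last joint's range is limited). The gripper opens to 92 mm and grips with 3 to 60 N. Pads are 19 mm wide; open, the fingers measure 130 mm over their backs; the gripper's body (75 mm by 190 mm) begins 47 mm behind the grasp point.
Start: joints at [-1.326, 0.342, 1.524, -0, 1.275, -0.146], TCP at [0.2, -0.485, 0.227] pointing down, gripper open.
Joint ranges: [-2.53, 2.53], [-0.77, 2.02], [0.04, 2.7], [-1, 4.14], [0.28, 2.66], [-3.11, 3.11]. Speed limits (rad/s): [2.57, 2.57, 3.14, 3.14, 3.14, 3.14].

INTERFACE

Orientations are given as [roll, pitch, yaw] about the fixed x, y, z axes, in that order (R = Rz(yaw) Ry(pitch) Rx(roll)).
In Python, from cell import status, eyes, job gives the robot as it stands.
- The arm moves only by the tool jog_arm, never from a script. Its argument "series" is a list of rows, each a list of 3 entries, a list of its own where there are three numbers: the gripper command: -1 is shut, 1 is fully open, values between are in proportion, then the shift along the tool's x, y, z in m, then the turn, a rotation vector about the tool's x, y, z in rad. In form: [[grip, [x, y, z], [ax, ay, az]], ...]. A call has 1 to 12 rows; each row is the pose to reach, as a shift and turn from the pose commanded when the call began, along the tool's axes at that moment; what a row does not reach only later rows make up. A row lasts 1/12 s, in which the tool goes at most 41.7 mm and 7.16 degrees, less where a joint would pass 70% of its speed; a pose out of reach is approached as far as the arm can. A call with a gripper value outside its range is refused whole. The fingers move at their own pace and stop on an object; "squeeze" is the grip in N (left out, the last holds). Time passes only in rows, so rows that repeat a pose let the fingers close. It gives the time, the measured TCP pose, the force and the opening at its end, in the units of the state.
- status.observe(): the state, without advancing time (a new reading comes with each control period).
- eyes.read_camera(name): name is "scene" or "top" or "wrist"; returns a dict with "img" (480x640x3 uint8, red, green, blue), "range_z" (480x640 float32, m along the optical axis (not along the pixel's ray), 0 where there is no reading), "camera_matrix" (3x3 intrinsics, pixels), "T" (4x4, takes a point from camera to world coordinates); the wrist camera has in their place "tool_from_camera" (4x4, takes a point from camera to tool coordinates, whose origin is the TCP and whose axes are the flange's). Camera axes: x right, y down, z forward; pixel columns grow to the right and rows downward; lengths in m; the calibration is good to about 2 mm. A picture is of the moment at which its call begins: read the wrist's pose just before it.
- job.hand_in(): hands the job in, once; it reports no verdict.
The state is a dict: "time": time; "qpos": joint angles; "qvel": joint speeds; "joint_efforts": joint torques, N m; "tool_pos": TCP position; "tool_rot": TCP orientation; "contact_force": force on the tool from outside, world axes, zero at the start; "torque": the same for the moment, N m; "opening": finger opening in m.
Only numpy, scipy, OpenCV 4.12 (cv2) and the standard library are available. Lean on these libraries where they do the work, as an engineer would, in place of code of your own. Each camera call takes 0.05 s, during which the arm holds its last target.

TASK

Three engraving blanks in green film stand in the wooden rack, 9, 12 and 15 mm thick: feel them between the fingers to find the 12 mm one, without trying a wrong one in the holder. Stand that one on edge, centred, between the white spring cheeks of the engraving holder and press it straight down until you feel it firmly home on the springy stop hidden inside, but gently, with no more than about 25 N on the stop. Let go and leave it standing there, with the other two blanks still in the rack and the bottle, pot and handpiece where they are.

Things in the scene. Friction and masses are not known exactly. Their poses are not given: they have to be found in the camera images.
- blank_a: Engraving blank of acrylic in green film, a board standing on edge in a rack pocket: 70 mm wide, 90 mm tall, 9, 12 or 15 mm thick (one of each; pinch it to find which this is), 50 to 150 g. Origin: centre of its underside; x through the thickness, y along the width, z up. It stands free with some play. Grip it in its upper 35 mm, so that the fingers clear the holder later.
- blank_b: Engraving blank of acrylic in green film, a board standing on edge in a rack pocket: 70 mm wide, 90 mm tall, 9, 12 or 15 mm thick (one of each; pinch it to find which this is), 50 to 150 g. Origin: centre of its underside; x through the thickness, y along the width, z up. It stands free with some play. Grip it in its upper 35 mm, so that the fingers clear the holder later.
- blank_c: Engraving blank of acrylic in green film, a board standing on edge in a rack pocket: 70 mm wide, 90 mm tall, 9, 12 or 15 mm thick (one of each; pinch it to find which this is), 50 to 150 g. Origin: centre of its underside; x through the thickness, y along the width, z up. It stands free with some play. Grip it in its upper 35 mm, so that the fingers clear the holder later.
- rack: Wooden rack, fixed, 45 x 284 x 30 mm high, with three pockets in a row along its y at y = -92, 0 and +92 mm, one blank in each. Origin: centre of its underside; y along the row, z up. Each pocket is 17 mm wide (rack x), 76 mm long (rack y), 26 mm deep, its floor 4 mm above the origin. A softly pinched blank may read up to 0.5 mm thin.
- holder: Engraving holder, fixed: aluminium base 120 x 100 x 8 mm, two blue blocks to 38 mm high (inner faces 39 mm either side of the middle), between them two white spring cheeks, 60 mm long along y, with the slot for the blank. Origin: centre of the base's underside; x across the slot (through the blank's thickness), y along the slot, z up.
- mouth (a point): Middle of the slot's mouth, level with the cheeks' tops, 49 mm above the holder's underside. The slot is 20 mm wide here, narrows to 10 mm at 40 mm high and stays so down to 12 mm. Each cheek gives sideways by up to 2.4 mm, on a spring of 2 N preload and 2 N per mm: the 12 mm blank takes 5 to 12 N to enter, then 2 to 6 N of friction all the way down; this also holds it.
- slot_foot (a point): Middle of the slot, 12 mm above the holder's underside: lowest place of the hidden stop's rubber top, which the last user left 0 to 12 mm above this point; it is not measured, only felt. It yields 8 N per mm, by at most 4.5 mm. Home means pressed with at least 3 N for a moment; over 30 N on the stop is too much. Let go, it may lift the blank 1 to 3 mm, which is all right.
- bottle: Clear bottle with white cap, loose, 40 mm across, 100 mm tall; origin: centre of its underside. To be left alone.
- burr_pot: Open steel pot, loose, 54 mm across, 45 mm tall; origin: centre of its underside. To be left alone.
- handpiece: Grey rotary handpiece lying along y in a black cradle, one loose piece, about 50 x 150 mm, 40 mm tall; origin: centre of the cradle's underside. To be left alone.
Mind the look-alikes: they are no part of the job. What is shaped like the blank_b but blue is not meant.

How it is judged:
On the way, in this order (a step that is already met when the one before it is completed fails the run):
1. a blank is lifted clear of the rack (height (world z) of any of blank_a, blank_b, blank_c above 0.035 m), for 0.1 s.
2. the 12 mm blank, told by how far it spreads the cheeks, is pressed on the hidden stop with at least 3 N (distance between cheek_near_c0 and cheek_far_c0 above 0.0212 m and contact force between any of blank_a, blank_b, blank_c and pad_c0 above 3 N), for 0.1 s.
At the end, for the whole second after the job is handed in: 12 mm blank released, at rest between the cheeks, underside within 2 mm of the stop, upright and in line with the slot to 0.1 rad, centred to 3 mm across and 8 mm along it; cheeks 11.2 to 13.5 mm apart; other blanks in the rack (moved under 30 mm); bottle, pot, handpiece moved under 20 mm (distance between cheek_near_c0 and cheek_far_c0 between 0.0212 and 0.0235 m and ((z of pad_c0 in the frame of blank_a between -0.005 and -0.001 m and x of blank_a in the frame of holder between -0.003 and 0.003 m and y of blank_a in the frame of holder between -0.008 and 0.008 m and angle between blank_a's own z axis and vertical below 0.1 rad and angle between the x axis of blank_a and the x axis of holder, either way round below 0.1 rad and linear speed of blank_a below 0.01 m/s and distance of each of blank_b, blank_c from where it was at the start of the episode below 0.03 m) or (z of pad_c0 in the frame of blank_b between -0.005 and -0.001 m and x of blank_b in the frame of holder between -0.003 and 0.003 m and y of blank_b in the frame of holder between -0.008 and 0.008 m and angle between blank_b's own z axis and vertical below 0.1 rad and angle between the x axis of blank_b and the x axis of holder, either way round below 0.1 rad and linear speed of blank_b below 0.01 m/s and distance of each of blank_a, blank_c from where it was at the start of the episode below 0.03 m) or (z of pad_c0 in the frame of blank_c between -0.005 and -0.001 m and x of blank_c in the frame of holder between -0.003 and 0.003 m and y of blank_c in the frame of holder between -0.008 and 0.008 m and angle between blank_c's own z axis and vertical below 0.1 rad and angle between the x axis of blank_c and the x axis of holder, either way round below 0.1 rad and linear speed of blank_c below 0.01 m/s and distance of each of blank_a, blank_b from where it was at the start of the episode below 0.03 m)) and angle between each of blank_a, blank_b, blank_c's own z axis and vertical below 0.6 rad and distance of each of bottle, burr_pot, handpiece from where it was at the start of the episode below 0.02 m); the robot touches nothing.
It fails at once if a blank was pressed on the stop with more than 30 N (contact force between any of blank_a, blank_b, blank_c and pad_c0 above 30 N).
It fails at once if a blank too thin for the cheeks was put down on the stop (contact force between any of blank_a, blank_b, blank_c and pad_c0 above 0.3 N and distance between cheek_near_c0 and cheek_far_c0 below 0.0208 m).
It fails at once if two blanks were out of the rack at once (distance of each of blank_a, blank_b from where it was at the start of the episode above 0.03 m or distance of each of blank_b, blank_c from where it was at the start of the episode above 0.03 m or distance of each of blank_a, blank_c from where it was at the start of the episode above 0.03 m).
It fails at once if a blank was knocked over (angle between any of blank_a, blank_b, blank_c's own z axis and vertical above 0.6 rad).
It fails at once if the bottle, pot or handpiece was disturbed ((distance of bottle from where it was at the start of the episode above 0.02 m or angle between bottle's own z axis and vertical above 0.35 rad) or (distance of burr_pot from where it was at the start of the episode above 0.02 m or angle between burr_pot's own z axis and vertical above 0.35 rad) or (distance of handpiece from where it was at the start of the episode above 0.02 m or angle between handpiece's own z axis and vertical above 0.35 rad)).
It also fails if it takes over 72 s, if anything falls off the work surface, if the arm or the gripper's body presses on something with over 40 N, if the wrist force passes 120 N, or if a joint passes its speed limit or range.

## Working session

There is one attempt and no reset: what is moved stays moved. The work goes in short steps, Python scripts to look and compute and a tool call to move; the robot and the scene stay as the last step left them, time stands still between calls to the robot, and variables do not carry over. Pictures are saved under pics/ and viewed, and the job is handed in when it is done.

Besides the shell and the picture viewer there is one more tool, called after "Call:" as name([rows], argument=value, ...), one row to a line, values as JSON. jog_arm: Moves the arm, as the interface text tells. Its arguments: {"type":"object","properties":{"series":{"type":"array","items":{"type":"array"}},"squeeze":{"type":"number"}},"required":["series"]}

```bash
mkdir -p pics; ls; python3 - <<'E'
from cell import status, eyes
import cv2
print(status.observe())
for n in("scene","top","wrist"):
    c=eyes.read_camera(n); cv2.imwrite(f"pics/{n}0.png",c["img"][:,:,::-1]); print(n,c["camera_matrix"],c.get("T",c.get("tool_from_camera")))
    import numpy as np; np.savez(f"{n}0.npz",**c)
E
```

```text
pics
{'time': 0.0, 'qpos': array([-1.32598866e+00,  3.42724983e-01,  1.52501169e+00,  2.62010562e-06,
        1.27537978e+00, -1.46024050e-01]), 'qvel': array([-0.00082314, -0.00126827, -0.00078734, -0.00083687,  0.00140795,
        0.00027067]), 'joint_efforts': array([-7.85190005e-04, -4.31247568e+01, -2.44218707e+01,  7.16704270e-02,
        5.58520365e-02, -1.41845526e-04]), 'tool_pos': array([ 0.19991461, -0.48501583,  0.22604564]), 'tool_rot': array([-3.14008543e+00, -2.24200613e-04,  3.90830778e-01]), 'contact_force': array([-0.12061604, -0.32369916, -0.31470482]), 'torque': array([-0.0003698 ,  0.02478555, -0.00082211]), 'opening': 0.09176119298403962}
scene [[512.68109678   0.         327.94651555]
 [  0.         512.68109678 249.64958715]
 [  0.           0.           1.        ]] [[-7.62394897e-01  5.13611810e-01 -3.93645690e-01  9.47756930e-01]
 [ 6.47111992e-01  6.04828481e-01 -4.64142843e-01  4.07761987e-01]
 [-3.01121059e-04 -6.08592982e-01 -7.93482509e-01  8.99946831e-01]
 [ 0.00000000e+00  0.00000000e+00  0.00000000e+00  1.00000000e+00]]
top [[459.19122783   0.         321.02039952]
 [  0.         459.19122783 238.09367801]
 [  0.           0.           1.        ]] [[-1.35750409e-03 -9.92850529e-01  1.19356539e-01  4.40907646e-01]
 [-9.99981908e-01  6.48338537e-04 -5.98020247e-03 -5.20696033e-02]
 [ 5.86006374e-03 -1.19362498e-01 -9.92833447e-01  9.74587522e-01]
 [ 0.00000000e+00  0.00000000e+00  0.00000000e+00  1.00000000e+00]]
wrist [[399.93184617   0.         326.12047822]
 [  0.         399.93184617 247.89877339]
 [  0.           0.           1.        ]] [[ 5.30682249e-04 -9.59800142e-01 -2.80683819e-01  7.60436419e-02]
 [ 9.99999767e-01  3.88914465e-04  5.60780338e-04 -5.69100455e-05]
 [-4.29075050e-04 -2.80684051e-01  9.59800125e-01 -1.56664100e-01]
 [ 0.00000000e+00  0.00000000e+00  0.00000000e+00  1.00000000e+00]]
```

View pics/scene0.png

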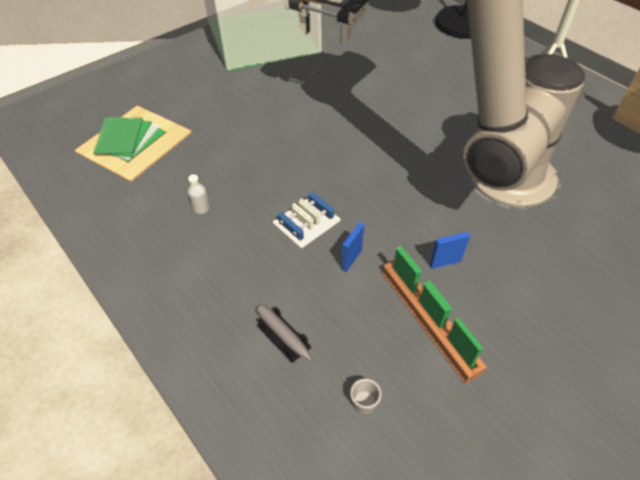

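View pics/top0.png

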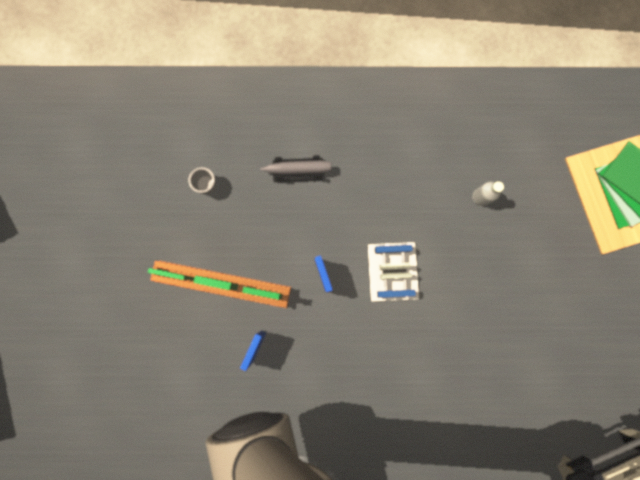

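View pics/wrist0.png

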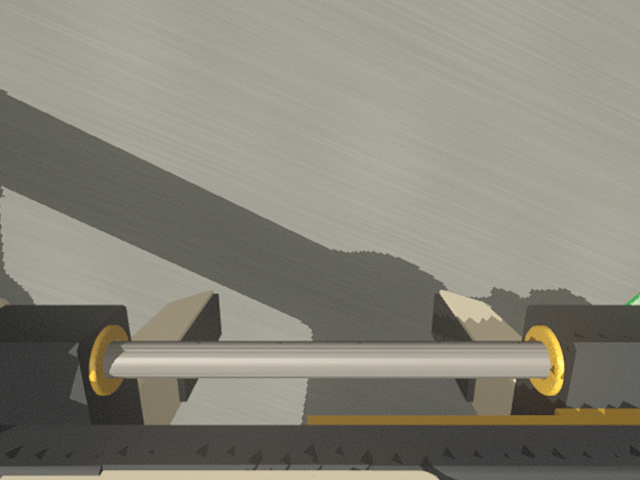

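Candidates for a green board: the rack blanks at top-view (166,273), (212,283) and (262,294). Not meant: the blue boards at (323,274) and (252,351), and the flat green sheets on the wooden tray at (625,185). I choose the three in the rack. The holder is at (395,272).

```bash
cat > h.py <<'E'
import numpy as np, cv2
def pts(c,mask,T=None):
    v,u=np.nonzero(mask); z=c["range_z"][v,u]; ok=z>0; u,v,z=u[ok],v[ok],z[ok]
    K=c["camera_matrix"]; P=np.c_[(u-K[0,2])/K[0,0]*z,(v-K[1,2])/K[1,1]*z,z]
    T=c["T"] if T is None else T
    return P@T[:3,:3].T+T[:3,3],u,v
def ray(c,uv,h,T=None):
    K=c["camera_matrix"];T=c["T"] if T is None else T
    uv=np.atleast_2d(uv); d=np.c_[(uv[:,0]-K[0,2])/K[0,0],(uv[:,1]-K[1,2])/K[1,1],np.ones(len(uv))]@T[:3,:3].T
    o=T[:3,3]; return o+d*((h-o[2])/d[:,2])[:,None]
def hsv(c): return cv2.cvtColor(c["img"],cv2.COLOR_RGB2HSV)
def comps(m,amin=30):
    n,l,s,ce=cv2.connectedComponentsWithStats(m.astype(np.uint8)); return [(l==i,s[i],ce[i]) for i in range(1,n) if s[i,4]>=amin]
E
python3 - <<'E'
from h import *
c=np.load("top0.npz"); im=c["img"]
cv2.imwrite("pics/rackcrop.png",cv2.resize(im[240:320,130:310],None,fx=4,fy=4,interpolation=cv2.INTER_NEAREST)[:,:,::-1])
cv2.imwrite("pics/holdcrop.png",cv2.resize(im[230:315,350:440],None,fx=7,fy=7,interpolation=cv2.INTER_NEAREST)[:,:,::-1])
H=hsv(c); 
for nm,m in (("green",cv2.inRange(H,(45,100,40),(80,255,255))),("blue",cv2.inRange(H,(100,120,40),(125,255,255))),("orange",cv2.inRange(H,(5,150,60),(14,255,255)))):
    for k,s,ce in comps(m>0):
        P,u,v=pts(c,k)
        r=cv2.minAreaRect(np.c_[u,v].astype(np.float32))
        print(nm,s,ce.round(1),np.median(P,0).round(4),"z pct",np.percentile(P[:,2],[5,50,95]).round(3),[np.round(a,1) for a in r])
E
```

```text
green [ 599  142   41   75 1633] [625.4 175.7] [ 0.6899 -0.7095  0.0241] z pct [0.018 0.024 0.027] [array([634.9, 178.2]), array([60.5, 46.2]), np.float64(46.5)]
green [600 180  29  48 316] [615.  209.6] [ 0.6131 -0.6882  0.0096] z pct [0.007 0.01  0.013] [array([612. , 203.5]), array([52.8, 10.3]), np.float64(63.4)]
green [148 269  37  10 166] [165.8 273.5] [0.479  0.2405 0.0929] z pct [0.07  0.093 0.095] [array([166.1, 273.4]), array([36.9,  5.1]), np.float64(11.3)]
green [193 276  40  14 268] [212.4 282.4] [0.4626 0.1503 0.0926] z pct [0.088 0.093 0.095] [array([212.3, 282.5]), array([39.6,  7.1]), np.float64(11.3)]
green [243 287  38  12 217] [260.9 292.6] [0.4416 0.0571 0.0926] z pct [0.083 0.093 0.095] [array([261.3, 292.7]), array([37.6,  6.1]), np.float64(12.1)]
blue [376 247  35   5 129] [393.1 248.7] [ 0.5312 -0.2056  0.0368] z pct [0.034 0.037 0.039] [array([393., 249.]), array([ 4., 34.]), np.float64(90.0)]
blue [315 256  17  36 260] [323.2 273.7] [ 0.4795 -0.0612  0.0885] z pct [0.004 0.089 0.091] [array([323.2, 273.5]), array([36.4,  7. ]), np.float64(71.6)]
blue [379 291  35   5 125] [396.1 293.3] [ 0.4413 -0.2095  0.037 ] z pct [0.034 0.037 0.039] [array([396. , 293.3]), array([ 3.7, 34.1]), np.float64(87.3)]
blue [241 334  21  36 289] [251.3 351.4] [0.3314 0.0749 0.0884] z pct [0.001 0.088 0.091] [array([251.3, 351.6]), array([ 7.7, 38.5]), np.float64(24.4)]
orange [154 262 136  36 773] [229.9 278.7] [0.4702 0.1187 0.0284] z pct [0.002 0.028 0.031] [array([221.7, 277.8]), array([137.2,  10.5]), np.float64(12.5)]
orange [152 279 136  28 518] [230.3 293.4] [0.4397 0.12   0.0287] z pct [0.025 0.029 0.032] [array([219.5, 290. ]), array([136.7,   7.3]), np.float64(11.3)]
```

View pics/rackcrop.png

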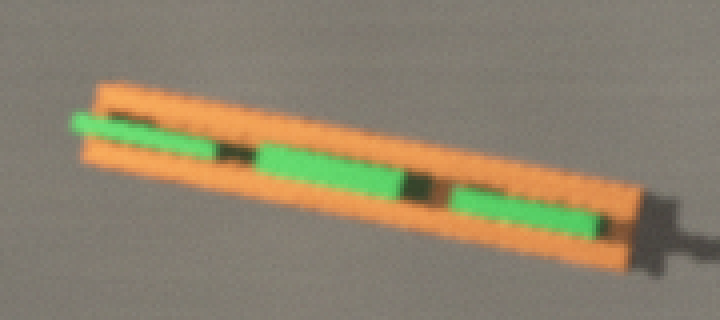

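View pics/holdcrop.png

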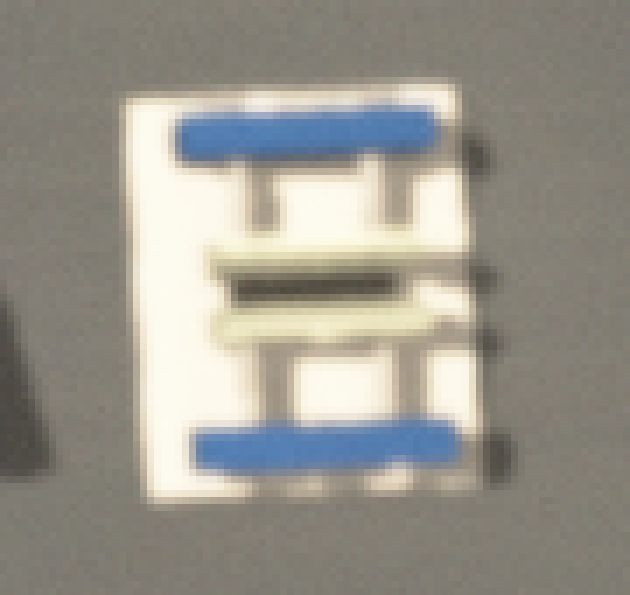

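The close crop shows three green blanks standing in the orange rack. The left one is thin, the middle one thick and the right one medium. I'll test the right one (261,293) by pinching first.

```bash
cat >> h.py <<'E'
from scipy.spatial.transform import Rotation as R
def toolT(s):
    T=np.eye(4); T[:3,:3]=R.from_euler("xyz",s["tool_rot"]).as_matrix(); T[:3,3]=s["tool_pos"]; return T
def delta(s,p,yaw):
    T=toolT(s); Rt=R.from_euler("xyz",[np.pi,0,yaw]); 
    return (T[:3,:3].T@(np.array(p)-T[:3,3])).round(4),(R.from_matrix(T[:3,:3]).inv()*Rt).as_rotvec().round(4)
E
python3 - <<'E'
from h import *
from cell import status
c=np.load("top0.npz"); print(ray(c,[[166.1,273.4],[212.3,282.5],[261.3,292.7]],0.094).round(4))
s=status.observe(); print(delta(s,[0.44,0.055,0.22],1.37))
E
```

```text
[[0.479  0.2386 0.094 ]
 [0.4616 0.15   0.094 ]
 [0.4422 0.0564 0.094 ]]
(array([ 0.4277, -0.4079,  0.0068]), array([-1.000e-03, -7.000e-04, -9.792e-01]))
```

Call:
jog_arm([
  [1, [0.428, -0.408, 0.007], [0, 0, -0.98]],
  [1, [0.428, -0.408, 0.007], [0, 0, -0.98]],
  [1, [0.428, -0.408, 0.007], [0, 0, -0.98]],
  [1, [0.428, -0.408, 0.007], [0, 0, -0.98]],
  [1, [0.428, -0.408, 0.007], [0, 0, -0.98]],
  [1, [0.428, -0.408, 0.007], [0, 0, -0.98]],
  [1, [0.428, -0.408, 0.007], [0, 0, -0.98]],
  [1, [0.428, -0.408, 0.007], [0, 0, -0.98]],
  [1, [0.428, -0.408, 0.007], [0, 0, -0.98]],
  [1, [0.428, -0.408, 0.007], [0, 0, -0.98]],
  [1, [0.428, -0.408, 0.007], [0, 0, -0.98]],
  [1, [0.428, -0.408, 0.007], [0, 0, -0.98]],
], squeeze=4)

```text
time: 1.15
tool_pos: [0.4034, -0.0265, 0.2209]
tool_rot: [3.141, 0.0, 1.371]
contact_force: [0.8, -1.1, 0.4]
opening: 0.0918
```

```bash
python3 - <<'E'
from h import *
from cell import status
s=status.observe(); print(s["tool_pos"],s["tool_rot"]); print(delta(s,[0.44,0.055,0.22],1.37))
E
```

```text
[ 0.40342529 -0.0264925   0.22087152] [3.14118147e+00 1.81706746e-04 1.37078060e+00]
(array([0.0871, 0.0197, 0.0009]), array([0.0004, 0.0002, 0.0008]))
```

Call:
jog_arm([
  [1, [0.03, 0.007, 0], [0, 0, 0]],
  [1, [0.06, 0.014, 0], [0, 0, 0]],
  [1, [0.087, 0.02, 0], [0, 0, 0]],
  [1, [0.087, 0.02, 0], [0, 0, 0]],
  [1, [0.087, 0.02, 0], [0, 0, 0]],
  [1, [0.087, 0.02, 0], [0, 0, 0]],
])

```text
time: 1.65
tool_pos: [0.4396, 0.0524, 0.2205]
tool_rot: [-3.141, 0.001, 1.371]
contact_force: [-0.8, -0.3, -0.3]
opening: 0.0918
```

```bash
cat > look.py <<'E'
from h import *
from cell import status,eyes
def wrist(n):
    s=status.observe(); c=dict(eyes.read_camera("wrist")); c["T"]=toolT(s)@c["tool_from_camera"]
    cv2.imwrite(f"pics/{n}.png",c["img"][:,:,::-1]); return s,c
E
python3 - <<'E'
from look import *
s,c=wrist("w1"); print(s["tool_pos"],s["tool_rot"],s["contact_force"]); np.savez("w1.npz",**c)
m=cv2.inRange(hsv(c),(45,100,40),(80,255,255))
for k,st,ce in comps(m>0,200):
    P,u,v=pts(c,k); t=P[:,2]>0.085
    if t.sum()<50: continue
    r=cv2.minAreaRect(np.c_[u,v][t].astype(np.float32))
    b=cv2.boxPoints(r); print(st,ce,np.median(P[t],0),ray(c,b,0.094)[:,:2].round(4).tolist(),ray(c,[r[0]],.094).round(4))
E
```

```text
[0.43963901 0.05239829 0.22049449] [-3.14073611e+00  6.29349213e-04  1.37136387e+00] [-0.76566333 -0.30388783 -0.25930793]
[ 320   34   23  112 2451] [330.46715626  88.78212974] [0.46282147 0.1524959  0.09260263] [[0.4488, 0.1184], [0.4627, 0.1856], [0.4764, 0.1828], [0.4636, 0.1154]] [[0.4631 0.1518 0.094 ]]
[ 321  172   18  104 1621] [329.16162862 225.46761258] [0.44367708 0.05931387 0.09264278] [[0.4443, 0.0936], [0.4555, 0.0915], [0.4431, 0.0229], [0.4311, 0.0251]] [[0.4437 0.0594 0.094 ]]
```

View pics/w1.png

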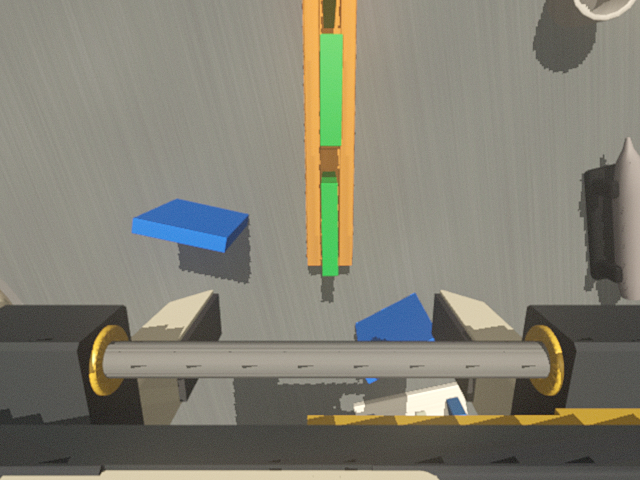

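The wrist view shows the right blank's top at (329,225), about 11.6 mm thick, and the middle one at (330,89), about 14 mm. Next I descend on the right one and pinch it.

```bash
python3 - <<'E'
from h import *
from cell import status
s=status.observe(); print(s["tool_pos"]); print(delta(s,[0.4437,0.0594,0.061],1.387))
E
```

```text
[0.43961837 0.05200176 0.22059532]
(array([0.0082, 0.0026, 0.1596]), array([-0.0007,  0.0006, -0.0167]))
```

Call:
jog_arm([
  [0.3, [0.008, 0.0025, 0.0], [0, 0, -0.016]],
  [0.3, [0.008, 0.0025, 0.03], [0, 0, -0.016]],
  [0.3, [0.008, 0.0025, 0.06], [0, 0, -0.016]],
  [0.3, [0.008, 0.0025, 0.09], [0, 0, -0.016]],
  [0.3, [0.008, 0.0025, 0.115], [0, 0, -0.016]],
  [0.3, [0.008, 0.0025, 0.135], [0, 0, -0.016]],
  [0.3, [0.008, 0.0025, 0.15], [0, 0, -0.016]],
  [0.3, [0.008, 0.0025, 0.159], [0, 0, -0.016]],
  [0.3, [0.008, 0.0025, 0.159], [0, 0, -0.016]],
  [0.3, [0.008, 0.0025, 0.159], [0, 0, -0.016]],
  [0.3, [0.008, 0.0025, 0.159], [0, 0, -0.016]],
])

```text
time: 2.62
tool_pos: [0.4449, 0.0598, 0.0627]
tool_rot: [3.14, -0.0, 1.386]
contact_force: [0.0, -0.4, 0.5]
opening: 0.0595
```

```bash
python3 - <<'E'
from look import *
s,c=wrist("w2"); print(s["tool_pos"],s["tool_rot"],s["contact_force"],s["opening"])
E
```

```text
[0.44491712 0.05980963 0.06268597] [ 3.13979614e+00 -2.04927390e-04  1.38641915e+00] [ 3.86000514e-04 -3.78459268e-01  4.57435577e-01] 0.05946196347151119
```

View pics/w2.png

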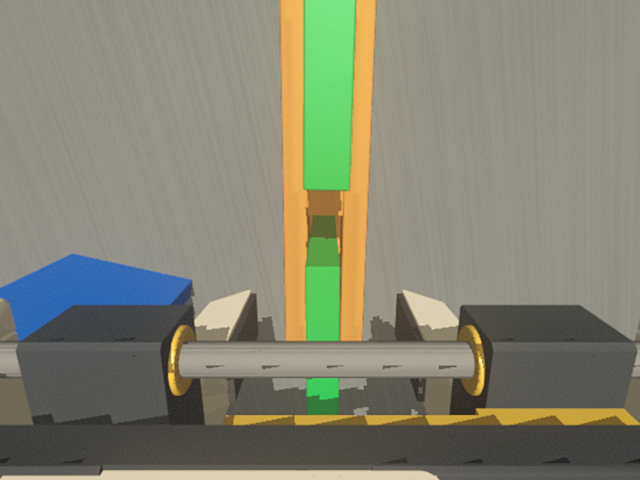

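The blank at (322,290) sits between the fingers at columns 240 and 400, slightly left of centre. Now I pinch it softly.

Call:
jog_arm([
  [-1, [0, -0.001, 0], [0, 0, 0]],
  [-1, [0, -0.001, 0], [0, 0, 0]],
  [-1, [0, -0.001, 0], [0, 0, 0]],
  [-1, [0, -0.001, 0], [0, 0, 0]],
  [-1, [0, -0.001, 0], [0, 0, 0]],
  [-1, [0, -0.001, 0], [0, 0, 0]],
  [-1, [0, -0.001, 0], [0, 0, 0]],
  [-1, [0, -0.001, 0], [0, 0, 0]],
  [-1, [0, -0.001, 0], [0, 0, 0]],
  [-1, [0, -0.001, 0], [0, 0, 0]],
], squeeze=6)

```text
time: 3.5
tool_pos: [0.4431, 0.0602, 0.0618]
tool_rot: [-3.142, 0.0, 1.387]
contact_force: [0.8, -0.0, 0.5]
opening: 0.0122
```

Call:
jog_arm([
  [-1, [0, 0, 0], [0, 0, 0]],
  [-1, [0, 0, 0], [0, 0, 0]],
  [-1, [0, 0, 0], [0, 0, 0]],
  [-1, [0, 0, 0], [0, 0, 0]],
], squeeze=35)

```text
time: 3.83
tool_pos: [0.4432, 0.0602, 0.0618]
tool_rot: [3.142, 0.0, 1.387]
contact_force: [-0.6, 0.3, -0.3]
opening: 0.0117
```

```bash
python3 - <<'E'
from h import *
from cell import status
s=status.observe(); print(s)
c=np.load("top0.npz"); H=hsv(c)
# holder by blue blocks (tops z=.038) and base, in top + white mask
B=[]
for k,st,ce in comps(cv2.inRange(H,(100,120,40),(125,255,255))>0):
    if st[0]<370: continue
    v,u=np.nonzero(k); r=cv2.minAreaRect(np.c_[u,v].astype(np.float32)); p=ray(c,[r[0]],.038)[0]; B.append(p); print(r,p)
B=np.array(B); print("holder c",B.mean(0), "dx ang",np.arctan2(*(B[0]-B[1])[[1,0]]))
w=cv2.inRange(H,(0,0,190),(180,60,255)); w[:, :360]=0;w[:,425:]=0;w[:235]=0;w[310:]=0
v,u=np.nonzero(w); r=cv2.minAreaRect(np.c_[u,v].astype(np.float32)); print(r,ray(c,[r[0]],.008))
E
```

```text
{'time': 3.8333, 'qpos': array([-3.66104072e-02,  4.25214485e-01,  1.94322619e+00, -1.16194491e-04,
        7.73092871e-01,  1.47495938e-01]), 'qvel': array([-0.00060256, -0.00039073, -0.00045394, -0.00065965, -0.00062046,
       -0.00131495]), 'joint_efforts': array([-2.08079943e-02, -3.92651510e+01, -1.61915034e+01,  4.14993858e-02,
        7.27220206e-02,  3.44743967e-05]), 'tool_pos': array([0.44316462, 0.06019371, 0.06178206]), 'tool_rot': array([3.14152227e+00, 7.15826016e-05, 1.38677314e+00]), 'contact_force': array([-0.6056449 ,  0.32227153, -0.31656508]), 'torque': array([-0.02545754, -0.13487128,  0.03714167]), 'opening': 0.011687020877763283}
((393.0, 249.0), (4.0, 34.0), 90.0) [ 0.53088258 -0.20527073  0.038     ]
((395.990966796875, 293.3099365234375), (3.6625165939331055, 34.10421371459961), 87.27368927001953) [ 0.44067294 -0.20952731  0.038     ]
holder c [ 0.48577776 -0.20739902  0.038     ] dx ang 0.04715039638371628
((392.61871337890625, 271.0891418457031), (57.55775451660156, 48.35108947753906), 86.3086166381836) [[ 0.48709049 -0.20843747  0.008     ]]
```

The pinch reads 12.2 mm soft and 11.7 mm firm, so this is the 12 mm blank. Next I lift it.

Call:
jog_arm([
  [-1, [0, 0, -0.01], [0, 0, 0]],
  [-1, [0, 0, -0.025], [0, 0, 0]],
  [-1, [0, 0, -0.045], [0, 0, 0]],
  [-1, [0, 0, -0.065], [0, 0, 0]],
  [-1, [0, 0, -0.085], [0, 0, 0]],
  [-1, [0, 0, -0.105], [0, 0, 0]],
  [-1, [0, 0, -0.125], [0, 0, 0]],
  [-1, [0, 0, -0.14], [0, 0, 0]],
  [-1, [0, 0, -0.145], [0, 0, 0]],
  [-1, [0, 0, -0.145], [0, 0, 0]],
  [-1, [0, 0, -0.145], [0, 0, 0]],
])

```text
time: 4.75
tool_pos: [0.4427, 0.0602, 0.2061]
tool_rot: [-3.141, 0.0, 1.387]
contact_force: [-0.1, 0.7, -1.1]
opening: 0.0115
```

```bash
python3 - <<'E'
from look import *
s=status.observe(); print(s["tool_pos"],s["contact_force"],s["torque"],s["opening"])
print(delta(s,[0.486,-0.28,0.207],np.pi/2+.045))
c=eyes.read_camera("scene");cv2.imwrite("pics/s1.png",cv2.resize(c["img"][150:350,230:500],None,fx=2.9,fy=2.9)[:,:,::-1])
E
```

```text
[0.44272562 0.06021138 0.20607609] [-0.11704713  0.72154862 -1.06162667] [-0.02190413 -0.07076376  0.01684079] 0.011528834732144893
(array([-0.3266,  0.1048, -0.0009]), array([-9.00e-04,  2.00e-04, -2.29e-01]))
```

View pics/s1.png

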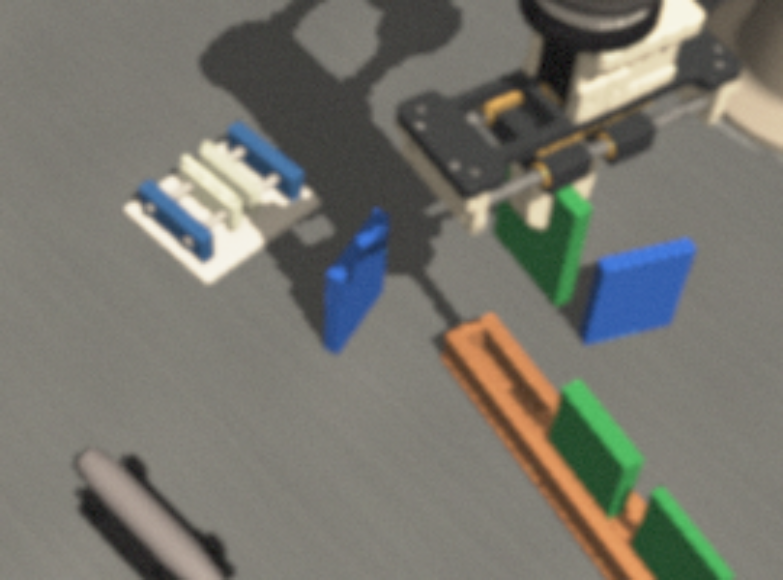

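The picture shows the blank held upright at about (545,240), with the other two still in the rack. Next I move past the holder so the wrist camera can see the slot.

Call:
jog_arm([
  [-1, [-0.02, 0.006, 0], [0, 0, -0.02]],
  [-1, [-0.055, 0.017, 0], [0, 0, -0.04]],
  [-1, [-0.09, 0.029, 0], [0, 0, -0.07]],
  [-1, [-0.125, 0.04, 0], [0, 0, -0.1]],
  [-1, [-0.16, 0.051, 0], [0, 0, -0.12]],
  [-1, [-0.195, 0.062, 0], [0, 0, -0.14]],
  [-1, [-0.23, 0.074, 0], [0, 0, -0.16]],
  [-1, [-0.265, 0.085, 0], [0, 0, -0.18]],
  [-1, [-0.3, 0.096, 0], [0, 0, -0.21]],
  [-1, [-0.32, 0.102, 0], [0, 0, -0.229]],
  [-1, [-0.327, 0.105, 0], [0, 0, -0.229]],
  [-1, [-0.327, 0.105, 0], [0, 0, -0.229]],
])

```text
time: 5.8
tool_pos: [0.486, -0.2817, 0.205]
tool_rot: [-3.14, -0.002, 1.613]
contact_force: [0.4, -0.1, -1.7]
opening: 0.0118
```

Call:
jog_arm([
  [-1, [0, 0, 0], [0, 0, 0]],
  [-1, [0, 0, 0], [0, 0, 0]],
])

```text
time: 5.97
tool_pos: [0.4863, -0.2789, 0.2063]
tool_rot: [-3.141, -0.001, 1.617]
contact_force: [0.4, 0.2, -0.2]
opening: 0.0118
```

```bash
python3 - <<'E'
from look import *
s,c=wrist("w3"); print(s["tool_pos"],s["tool_rot"],s["contact_force"],s["torque"]); np.savez("w3.npz",**c)
H=hsv(c); B=[]
for k,st,ce in comps(cv2.inRange(H,(100,120,40),(125,255,255))>0,100):
    P,u,v=pts(c,k); t=(P[:,2]>.033)&(P[:,2]<.043)
    if t.sum()<100: continue
    r=cv2.minAreaRect(np.c_[u,v][t].astype(np.float32)); p=ray(c,[r[0]],.038)[0]; print(np.round(r[0],1),np.round(r[1],1),r[2],p.round(4),ray(c,cv2.boxPoints(r),.038)[:,:2].round(4).tolist())
P,u,v=pts(c,c["range_z"]>0); t=(P[:,2]>.045)&(P[:,2]<.053)&(abs(P[:,0]-.486)<.03)&(abs(P[:,1]+.207)<.05)
m=np.zeros((480,640),bool); m[v[t],u[t]]=1
for k,st,ce in comps(m,80):
    vv,uu=np.nonzero(k); r=cv2.minAreaRect(np.c_[uu,vv].astype(np.float32)); print("cheek",np.round(r[0],1),np.round(r[1],1),ray(c,[r[0]],.049).round(4),ray(c,cv2.boxPoints(r),.049)[:,:2].round(4).tolist())
E
```

```text
[ 0.48632433 -0.27888392  0.206279  ] [-3.14059014e+00 -1.30142808e-03  1.61658939e+00] [ 0.35675915  0.23201052 -0.23089682] [-0.02446936 -0.10652485 -0.070437  ]
cheek [319.5 140. ] [80.  7.] [[ 0.4782 -0.2098  0.049 ]] [[0.4745, -0.1814], [0.4796, -0.1811], [0.4822, -0.2397], [0.4768, -0.24]]
cheek [346.7 140. ] [ 7.9 80.1] [[ 0.4988 -0.2088  0.049 ]] [[0.497, -0.239], [0.4947, -0.1804], [0.5005, -0.1802], [0.5032, -0.2388]]
```

View pics/w3.png

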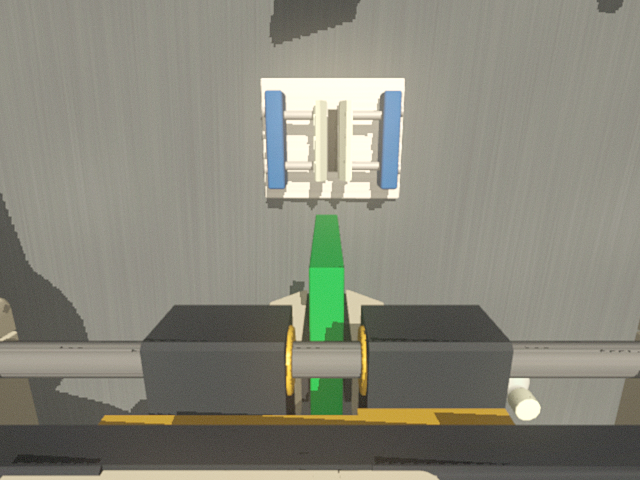

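The wrist view shows the cheeks at (320,140) and (347,140), with the slot midway at (333,140). The held blank's top edge is at (326,265) and its lower edge at (326,215). I'll check the camera bias against the held blank.

```bash
python3 - <<'E'
from h import *
c=np.load("w3.npz"); H=hsv(c); K=c["camera_matrix"]; T=c["tool_from_camera"]
m=cv2.inRange(H,(45,100,30),(80,255,255))
P,u,v=pts(c,m>0,T)
for r in (218,224,232,240,250,258,264,268,275,285):
    q=v==r
    if q.any():
        uu=u[q]; print(r,uu.min(),uu.max(),"tool z",np.median(P[q,2]).round(4),"x",np.median(P[q,0]).round(4),"y edges",np.percentile(P[q,1],[2,98]).round(4),"mid",((P[q,1].min()+P[q,1].max())/2).round(4))
P,u,v=pts(c,c["range_z"]>0,T)
S=np.load("w3.npz")
print(ray(c,[[333.1,140]],.049,c["T"]))
# in tool frame
Ti=np.linalg.inv(c["T"]@np.linalg.inv(T)); print("slot in tool",(Ti@np.r_[.4885,-.2093,.049,1]).round(4))
a=[(c["T"]@np.linalg.inv(T))]; print(np.round(a[0],4))
E
```

```text
218 316 336 tool z 0.0469 x 0.0325 y edges [-0.0048  0.0052] mid 0.0002
224 315 337 tool z 0.0333 x 0.0324 y edges [-0.0049  0.0054] mid 0.0003
232 314 338 tool z 0.017 x 0.0324 y edges [-0.0049  0.0054] mid 0.0002
240 313 339 tool z 0.0037 x 0.0323 y edges [-0.0049  0.0054] mid 0.0003
250 312 340 tool z -0.0109 x 0.0324 y edges [-0.0048  0.0054] mid 0.0003
258 311 342 tool z -0.021 x 0.0324 y edges [-0.0048  0.0058] mid 0.0005
264 310 342 tool z -0.0274 x 0.0323 y edges [-0.0049  0.0055] mid 0.0003
268 309 343 tool z -0.0307 x 0.032 y edges [-0.0052  0.0057] mid 0.0002
275 309 343 tool z -0.031 x 0.0297 y edges [-0.0052  0.0058] mid 0.0003
285 309 343 tool z -0.0311 x 0.0261 y edges [-0.0052  0.0058] mid 0.0003
[[ 0.48852398 -0.20927777  0.049     ]]
slot in tool [0.0692 0.0055 0.1574 1.    ]
[[-0.0458  0.999  -0.0011  0.4863]
 [ 0.999   0.0458  0.0013 -0.2789]
 [ 0.0013 -0.001  -1.      0.2063]
 [ 0.      0.      0.      1.    ]]
```

Call:
jog_arm([
  [-1, [0.02, 0.002, 0], [0, 0, 0]],
  [-1, [0.045, 0.004, 0], [0, 0, 0]],
  [-1, [0.065, 0.005, 0.01], [0, 0, 0]],
  [-1, [0.0715, 0.0052, 0.03], [0, 0, 0]],
  [-1, [0.0715, 0.0052, 0.05], [0, 0, 0]],
  [-1, [0.0715, 0.0052, 0.07], [0, 0, 0]],
  [-1, [0.0715, 0.0052, 0.08], [0, 0, 0]],
  [-1, [0.0715, 0.0052, 0.085], [0, 0, 0]],
  [-1, [0.0715, 0.0052, 0.085], [0, 0, 0]],
  [-1, [0.0715, 0.0052, 0.085], [0, 0, 0]],
  [-1, [0.0715, 0.0052, 0.085], [0, 0, 0]],
], squeeze=50)

```text
time: 6.93
tool_pos: [0.4892, -0.2091, 0.1229]
tool_rot: [3.14, 0.001, 1.616]
contact_force: [0.2, -0.2, -0.8]
opening: 0.0115
```

```bash
python3 - <<'E'
from look import *
s,c=wrist("w4"); print(s["tool_pos"],s["tool_rot"],s["contact_force"],s["torque"],s["opening"]); np.savez("w4.npz",**c)
print("slot in tool",(np.linalg.inv(toolT(s))@np.r_[.4885,-.2093,.049,1]).round(4))
d=eyes.read_camera("scene");cv2.imwrite("pics/s2.png",cv2.resize(d["img"][150:280,230:400],None,fx=4.5,fy=4.5)[:,:,::-1])
E
```

```text
[ 0.48916171 -0.20914937  0.12292325] [3.13985868e+00 1.22052860e-03 1.61577438e+00] [ 0.20728072 -0.17504436 -0.82761527] [-0.04920055 -0.13179321 -0.01269723] 0.011485175358027162
slot in tool [-0.00e+00 -8.00e-04  7.39e-02  1.00e+00]
```

View pics/w4.png

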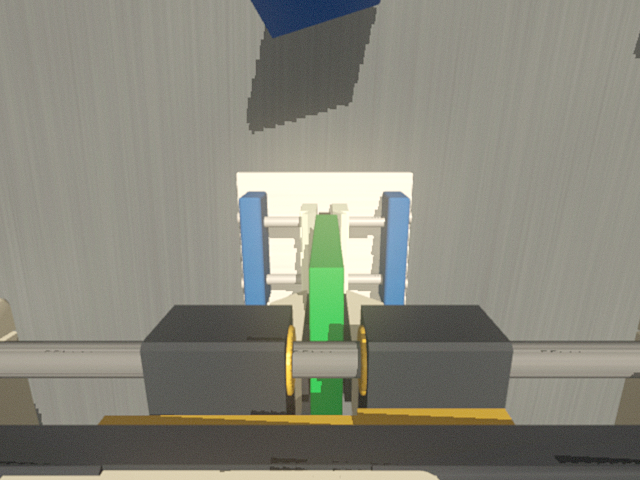

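View pics/s2.png

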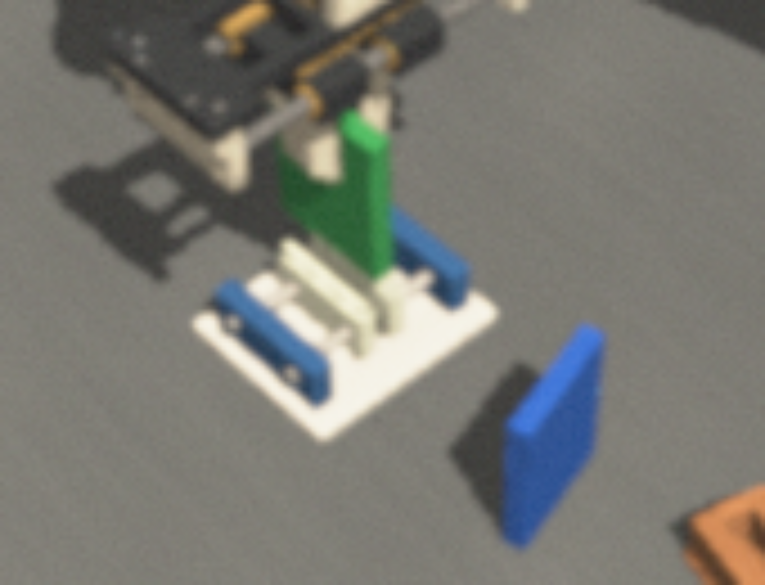

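Aligned: the blank's lower edge at (326,215) is midway between the cheeks at columns 310 and 340. Now I enter the slot, stopping well above the stop's possible range.

Call:
jog_arm([
  [-1, [0, -0.0005, 0.006], [0, 0, 0]],
  [-1, [0, -0.0005, 0.012], [0, 0, 0]],
  [-1, [0, -0.0005, 0.015], [0, 0, 0]],
  [-1, [0, -0.0005, 0.017], [0, 0, 0]],
  [-1, [0, -0.0005, 0.019], [0, 0, 0]],
  [-1, [0, -0.0005, 0.021], [0, 0, 0]],
  [-1, [0, -0.0005, 0.023], [0, 0, 0]],
  [-1, [0, -0.0005, 0.025], [0, 0, 0]],
])

```text
time: 7.7
tool_pos: [0.4885, -0.2092, 0.0976]
tool_rot: [3.14, 0.001, 1.616]
contact_force: [-1.4, 1.6, 15.7]
opening: 0.0117
```

Call:
jog_arm([
  [-1, [0, 0, 0.0015], [0, 0, 0]],
  [-1, [0, 0, 0.003], [0, 0, 0]],
  [-1, [0, 0, 0.004], [0, 0, 0]],
])

```text
time: 7.95
tool_pos: [0.4882, -0.2091, 0.0931]
tool_rot: [3.141, 0.001, 1.616]
contact_force: [-0.8, 0.2, 3.2]
opening: 0.0118
```

```bash
python3 - <<'E'
from look import *
s,c=wrist("w5"); print(s["tool_pos"],s["tool_rot"],s["contact_force"],s["torque"],s["opening"])
H=hsv(c); m=cv2.inRange(H,(45,100,30),(80,255,255)); P,u,v=pts(c,m>0,c["tool_from_camera"])
q=(v>262)&(v<290); print("top z tool",np.median(P[q,2]), "x end",np.percentile(P[:,0],97))
E
```

```text
[ 0.48823396 -0.20909964  0.09307308] [3.14087507e+00 7.01712487e-04 1.61578616e+00] [-0.79976044  0.2161988   3.15484351] [-0.05716836  0.10504595  0.02186331] 0.011796888475675178
top z tool -0.030733865469436808 x end 0.03251836603432096
```

View pics/w5.png

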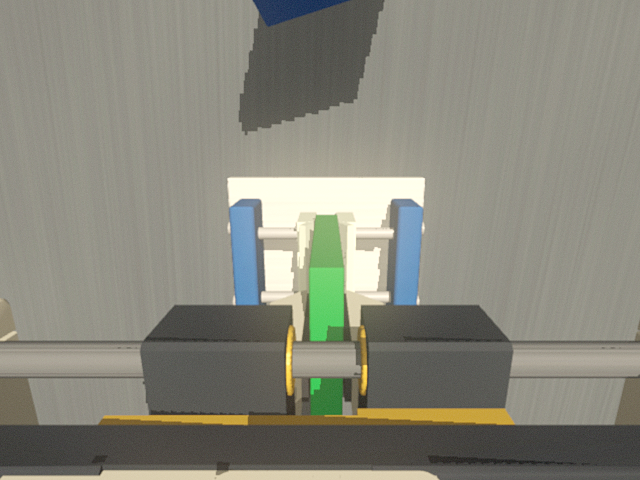

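The blank is in the slot, with its end at (326,215) between the spread cheeks. Friction is about 3–4 N. Next I go down in small steps, reading the force.

Call:
jog_arm([
  [-1, [0, 0, 0.0015], [0, 0, 0]],
  [-1, [0, 0, 0.003], [0, 0, 0]],
  [-1, [0, 0, 0.0045], [0, 0, 0]],
  [-1, [0, 0, 0.006], [0, 0, 0]],
])

```text
time: 8.33
tool_pos: [0.4881, -0.2089, 0.0867]
tool_rot: [3.141, 0.0, 1.616]
contact_force: [0.0, 0.1, 3.8]
opening: 0.0116
```

Call:
jog_arm([
  [-1, [0, 0, 0.0005], [0, 0, 0]],
  [-1, [0, 0, 0.001], [0, 0, 0]],
  [-1, [0, 0, 0.0015], [0, 0, 0]],
])

```text
time: 8.58
tool_pos: [0.4881, -0.2088, 0.0853]
tool_rot: [3.141, 0.0, 1.616]
contact_force: [-0.4, -0.0, 3.7]
opening: 0.0119
```

Call:
jog_arm([
  [-1, [0, 0, 0.0005], [0, 0, 0]],
  [-1, [0, 0, 0.001], [0, 0, 0]],
])

```text
time: 8.75
tool_pos: [0.4881, -0.2089, 0.0843]
tool_rot: [3.141, 0.0, 1.616]
contact_force: [0.5, -0.1, 4.4]
opening: 0.0118
```

Call:
jog_arm([
  [-1, [0, 0, 0.0005], [0, 0, 0]],
  [-1, [0, 0, 0.001], [0, 0, 0]],
])

```text
time: 8.92
tool_pos: [0.4881, -0.2088, 0.0833]
tool_rot: [3.141, 0.0, 1.616]
contact_force: [-0.5, 0.8, 4.5]
opening: 0.0118
```

Call:
jog_arm([
  [-1, [0, 0, 0.0004], [0, 0, 0]],
  [-1, [0, 0, 0.0008], [0, 0, 0]],
])

```text
time: 9.08
tool_pos: [0.4881, -0.2089, 0.0825]
tool_rot: [3.141, 0.0, 1.616]
contact_force: [-0.1, -0.2, 3.8]
opening: 0.0119
```

Call:
jog_arm([
  [-1, [0, 0, 0.0004], [0, 0, 0]],
  [-1, [0, 0, 0.0008], [0, 0, 0]],
])

```text
time: 9.25
tool_pos: [0.4881, -0.2089, 0.0817]
tool_rot: [3.141, 0.0, 1.616]
contact_force: [-0.6, 0.4, 4.2]
opening: 0.0114
```

Call:
jog_arm([
  [-1, [0, 0, 0.0004], [0, 0, 0]],
  [-1, [0, 0, 0.0008], [0, 0, 0]],
])

```text
time: 9.42
tool_pos: [0.4881, -0.2089, 0.081]
tool_rot: [3.141, 0.0, 1.616]
contact_force: [-0.7, 1.0, 7.1]
opening: 0.0119
```

Call:
jog_arm([
  [-1, [0, 0, 0.0003], [0, 0, 0]],
  [-1, [0, 0, 0.0005], [0, 0, 0]],
])

```text
time: 9.58
tool_pos: [0.4881, -0.2089, 0.0808]
tool_rot: [3.141, 0.0, 1.616]
contact_force: [-1.3, 1.5, 9.6]
opening: 0.0119
```

The force rises by about 3 N per half millimetre: that is the stop. I press a little more.

Call:
jog_arm([
  [-1, [0, 0, 0.0004], [0, 0, 0]],
  [-1, [0, 0, 0.0007], [0, 0, 0]],
  [-1, [0, 0, 0.0007], [0, 0, 0]],
])

```text
time: 9.83
tool_pos: [0.4881, -0.2089, 0.0804]
tool_rot: [3.141, 0.0, 1.616]
contact_force: [-1.2, 1.5, 10.2]
opening: 0.0119
```

Call:
jog_arm([
  [-1, [0, 0, 0.0004], [0, 0, 0]],
  [-1, [0, 0, 0.0008], [0, 0, 0]],
  [-1, [0, 0, 0.0008], [0, 0, 0]],
])

```text
time: 10.08
tool_pos: [0.4881, -0.2089, 0.08]
tool_rot: [3.141, 0.001, 1.616]
contact_force: [-2.3, 1.2, 13.0]
opening: 0.0116
```

```bash
python3 - <<'E'
from look import *
s,c=wrist("w6"); print(s["tool_pos"],s["contact_force"],s["torque"],s["opening"])
H=hsv(c); m=cv2.inRange(H,(45,100,30),(80,255,255)); P,u,v=pts(c,m>0,c["tool_from_camera"])
q=(v>262)&(v<290); print("top z tool",np.median(P[q,2]), "x end",np.percentile(P[:,0],97)); print(status.observe()["contact_force"])
E
```

```text
[ 0.48811814 -0.20891334  0.07996852] [-2.31482536  1.24765186 12.98439853] [ 0.28859953  0.49433607 -0.02378895] 0.011597837679761212
top z tool -0.030808016819682343 x end 0.03256979567645193
[-2.58220163  1.83362599 13.66914002]
```

The wrist reads about 13.3 N, of which about 4 N is friction, so roughly 9 N is on the stop. There is no slip in the grip. The blank is firmly home, so I release.

Call:
jog_arm([
  [0.3, [0, 0, 0], [0, 0, 0]],
  [0.3, [0, 0, 0], [0, 0, 0]],
  [0.3, [0, 0, 0], [0, 0, 0]],
  [0.3, [0, 0, 0], [0, 0, 0]],
  [0.3, [0, 0, 0], [0, 0, 0]],
  [0.3, [0, 0, 0], [0, 0, 0]],
  [0.3, [0, 0, 0], [0, 0, 0]],
  [0.3, [0, 0, 0], [0, 0, 0]],
])

```text
time: 10.8
tool_pos: [0.488, -0.2088, 0.0788]
tool_rot: [-3.141, -0.0, 1.616]
contact_force: [0.2, 0.3, -0.1]
opening: 0.0581
```

```bash
python3 - <<'E'
from look import *
s,c=wrist("w7"); print(s["tool_pos"],s["contact_force"],s["torque"],s["opening"])
H=hsv(c); m=cv2.inRange(H,(45,100,30),(80,255,255)); P,u,v=pts(c,m>0,c["tool_from_camera"])
q=(v>262)&(v<290); print("top z tool",np.median(P[q,2]),P[q,1].min(),P[q,1].max())
E
```

```text
[ 0.4879954  -0.20883497  0.0787975 ] [ 0.16477259  0.31823814 -0.12251454] [-0.01852575 -0.06918372  0.02652101] 0.05813188884785689
top z tool -0.032798171727031616 -0.005393004324502655 0.0061719516766701905
```

View pics/w7.png

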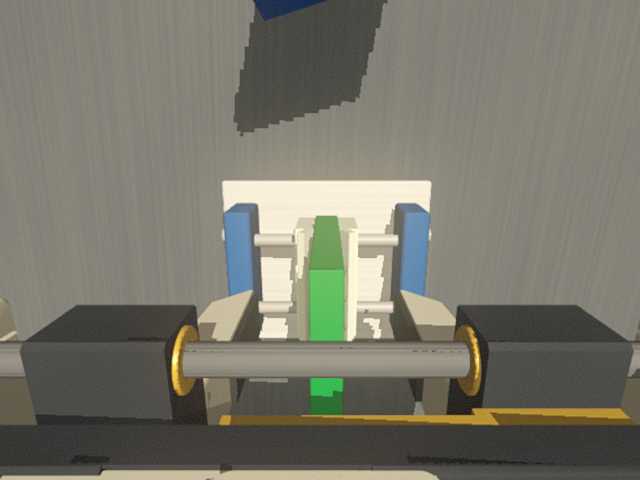

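Released: the blank at (327,290) stands clear of both fingers and lifted only about 0.8 mm. Now I retreat straight up.

Call:
jog_arm([
  [0.3, [0, 0, -0.01], [0, 0, 0]],
  [0.3, [0, 0, -0.03], [0, 0, 0]],
  [0.3, [0, 0, -0.055], [0, 0, 0]],
  [0.3, [0, 0, -0.08], [0, 0, 0]],
  [0.3, [0, 0, -0.11], [0, 0, 0]],
  [0.3, [-0.02, 0, -0.14], [0, 0, 0]],
  [0.3, [-0.05, 0, -0.16], [0, 0, 0]],
  [0.3, [-0.08, 0, -0.165], [0, 0, 0]],
  [0.3, [-0.1, 0, -0.165], [0, 0, 0]],
  [0.3, [-0.1, 0, -0.165], [0, 0, 0]],
  [0.3, [-0.1, 0, -0.165], [0, 0, 0]],
  [0.3, [-0.1, 0, -0.165], [0, 0, 0]],
])

```text
time: 11.85
tool_pos: [0.4923, -0.3079, 0.244]
tool_rot: [-3.141, -0.001, 1.616]
contact_force: [0.6, 0.4, 1.1]
opening: 0.0597
```

```bash
python3 - <<'E'
from look import *
s,c=wrist("w8"); print(s["tool_pos"],s["contact_force"])
H=hsv(c); m=cv2.inRange(H,(45,100,30),(80,255,255)); P,u,v=pts(c,m>0)
t=(P[:,2]>.105)&(P[:,2]<.118); r=cv2.minAreaRect(np.c_[u,v][t].astype(np.float32)); print(np.median(P[t],0),r,ray(c,[r[0]],np.median(P[t,2])),ray(c,cv2.boxPoints(r),.1115).round(4).tolist())
P,u,v=pts(c,c["range_z"]>0); t=(P[:,2]>.045)&(P[:,2]<.053)&(abs(P[:,0]-.488)<.03)&(abs(P[:,1]+.209)<.05)
m=np.zeros((480,640),bool); m[v[t],u[t]]=1
for k,st,ce in comps(m,60):
    vv,uu=np.nonzero(k); r=cv2.minAreaRect(np.c_[uu,vv].astype(np.float32)); print("cheek",np.round(r[1],1),ray(c,[r[0]],.049).round(4))
d=eyes.read_camera("top");cv2.imwrite("pics/t2.png",d["img"][:,:,::-1])
E
```

```text
[ 0.49227552 -0.30793886  0.24398009] [0.55658269 0.37310234 1.09113256]
[ 0.48822392 -0.21244075  0.11180019] ((326.5, 97.5), (17.0, 109.0), 0.0) [[ 0.48833173 -0.21032469  0.11180019]] [[0.484, -0.2466, 0.1115], [0.4812, -0.1771, 0.1115], [0.4924, -0.1766, 0.1115], [0.496, -0.246, 0.1115]]
cheek [75.  6.] [[ 0.4771 -0.2099  0.049 ]]
cheek [75.  7.] [[ 0.4999 -0.2089  0.049 ]]
```

View pics/t2.png

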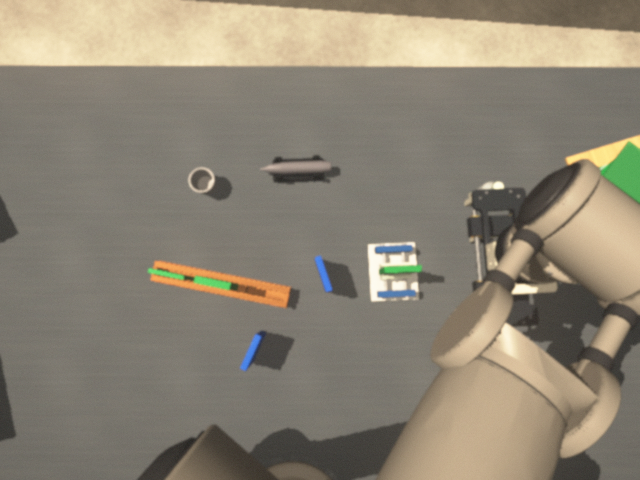

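View pics/w8.png

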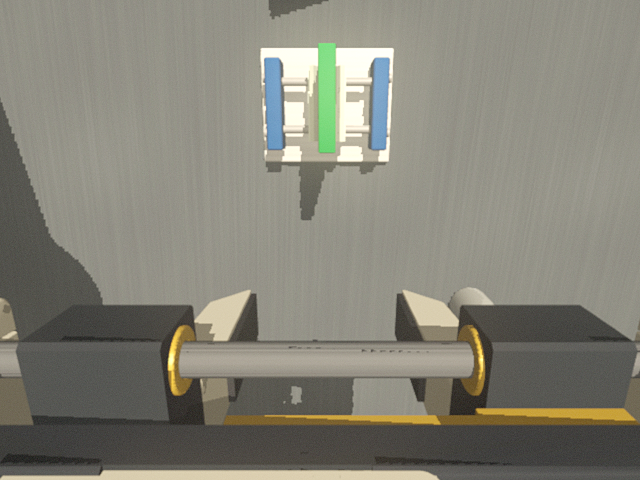

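The top view shows the blank standing in the holder at (400,269) and the other two in the rack at (166,273) and (212,283). Pot, handpiece and bottle are unmoved at (201,180), (300,167) and (495,187). The wrist view shows the blank centred at (326,97) between the cheeks. Handing in.

```bash
python3 -c "
from cell import job; print(job.hand_in())"
```

```text
the job is handed in; nothing more can be done
None
```

The 12 mm blank is standing in the engraving holder, pressed home on the hidden stop and released, and I handed the job in at about 12 s of the 72 s. `hand_in` reports no verdict.

- **Finding the blank:** I pinched only the right-hand one in the top view. It read 12.2 mm softly and 11.7 mm firmly. In the camera images it also looked medium between the other two.
- **Pressing:** Entering the slot took a wrist reading of up to 15.7 N (5–12 N was stated), and friction was then about 4 N. The stop was felt with the tool tip at about 81 mm height. I pressed to about 13.5 N at the wrist, so roughly 9 N on the stop. One step near the stop raised the force by only 0.6 N, but the next steps rose normally and the blank did not slip in the grip.
- **After release:** The blank lifted about 0.8 mm.
- **Last checks:** The blank's centre is within about 1 mm across the slot and 1 mm along it, upright and in line. The cheeks' tops are about 22.8 mm apart centre to centre. The other two blanks are still in the rack, and the bottle, pot and handpiece look unmoved. The gripper is clear and touching nothing. No check failed.

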